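# Load the capped sample bottles into the carrier

## Task

Put the three capped amber sample bottles into the blue carrier, each upright and all the way down in the cell made for it: the large round bottle in the wide round cell, the square bottle, turned to fit, in the square cell, the small round bottle in the narrow round cell. Keep them upright on the way and set them down gently, without dropping them in. Leave the three open bottles without caps standing where they are.

Things in the scene. Friction and masses are not known exactly. Their poses are not given: they have to be found in the camera images.
- capped_large: capped amber glass bottle, large and round: body 52 mm diameter up to 60 mm, shoulder sloping in to the cap at 70 mm; white ribbed cap 35 mm diameter from 70 to 96 mm above its underside (the top). About 0.2 kg. Easily picked from above by its cap. Origin: centre of its underside, z up along the bottle.
- capped_square: capped amber glass bottle, square: body 42 x 42 mm and 52 mm high, short neck 24 mm diameter up to 58 mm; white ribbed cap 31 mm diameter from 58 to 80 mm (the top). About 0.15 kg. Origin: centre of its underside, z up along the bottle. x and y are square to its sides. It must be turned roughly square to its cell to go in.
- capped_small: capped amber glass bottle, small and round: body 30 mm diameter up to 39 mm, shoulder to 44 mm; white ribbed cap 25 mm diameter from 44 to 64 mm (the top). About 0.07 kg. Origin: centre of its underside, z up along the bottle.
- open_large: look-alike to leave standing: the same large round amber bottle body with no cap, its open neck 28 to 31 mm wide, 90 mm high in all. Origin: centre of its underside, z up along the bottle.
- open_square: look-alike to leave standing: the same square amber bottle body with no cap, its open neck 24 to 27 mm wide, 74 mm high in all. Origin: centre of its underside, z up along the bottle.
- open_small: look-alike to leave standing: the same small round amber bottle body with no cap, its open neck 19 to 22 mm wide, 59 mm high in all. Origin: centre of its underside, z up along the bottle.
- cell_large: fixed white insert block (dark well floor) in the carrier, 78 x 78 mm and 36 mm high, with one round well 68 mm wide, the widest of the three. Origin: centre of its underside, below the well's centre, z up. The well's floor is 6 mm and its rim 36 mm above the origin.
- cell_square: fixed white insert block (dark well floor) of the same outside size, with a square well 58 x 58 mm whose sides run along the block's and along the carrier's x and y axes. Origin: centre of its underside, below the well's centre; well floor 6 mm, rim 36 mm above it.
- cell_small: fixed white insert block (dark well floor) of the same outside size, with a round well 46 mm wide, the narrower of the two round ones. Origin: centre of its underside, below the well's centre; well floor 6 mm, rim 36 mm above it.
- carrier: blue sample carrier, an open tray 92 x 252 mm and 25 mm high with a steel loop handle at each end (304 mm over the handles), fixed to the bench. The three cells stand side by side in it along its y axis, 80 mm apart, in any order, and rise 15 mm above its sides: their rims are 40 mm above the bench. Origin: centre of its underside. Nothing loose that is taller than 25 mm stands among the bottles besides the bottles themselves, and bottle centres are at least 90 mm apart.
Things that resemble listed ones, but are neither listed nor needed, are in the scene too. What is shaped like the capped_small but pink is not meant.

How it is judged:
At the end, for the whole second after the job is handed in: Each capped bottle stands in its own cell: within 15 mm of the cell's centre seen from above, its underside less than 11 mm above the underside of the cell (it rests at 6 mm), tilted less than 0.12 rad, and at rest. The open bottles stand upright (within 0.12 rad) within 30 mm of where they began (horizontal distance between capped_large and cell_large below 0.015 m and z of capped_large in the frame of cell_large below 0.011 m and angle between each of capped_large, capped_square, capped_small, open_large, open_square, open_small's own z axis and vertical below 0.12 rad and linear speed of each of capped_large, capped_square, capped_small below 0.02 m/s and angular speed of each of capped_large, capped_square, capped_small below 0.2 rad/s and horizontal distance between capped_square and cell_square below 0.015 m and z of capped_square in the frame of cell_square below 0.011 m and horizontal distance between capped_small and cell_small below 0.015 m and z of capped_small in the frame of cell_small below 0.011 m and distance of each of open_large, open_square, open_small from where it was at the start of the episode below 0.03 m); the robot touches nothing.
It fails at once if an open bottle is knocked over or moved more than 30 mm (distance of any of open_large, open_square, open_small from where it was at the start of the episode above 0.03 m or angle between any of open_large, open_square, open_small's own z axis and vertical above 0.5 rad).
It fails at once if a capped bottle tips over (more than 0.6 rad) (angle between any of capped_large, capped_square, capped_small's own z axis and vertical above 0.6 rad).
It fails at once if a capped bottle is dropped into its cell (faster than 0.6 m/s within the well) ((linear speed of capped_large above 0.6 m/s and horizontal distance between capped_large and cell_large below 0.03 m and z of capped_large in the frame of cell_large below 0.036 m) or (linear speed of capped_square above 0.6 m/s and horizontal distance between capped_square and cell_square below 0.03 m and z of capped_square in the frame of cell_square below 0.036 m) or (linear speed of capped_small above 0.6 m/s and horizontal distance between capped_small and cell_small below 0.03 m and z of capped_small in the frame of cell_small below 0.036 m)).
It also fails if it takes over 93 s, if anything falls off the work surface, if the arm or the gripper's body presses on something with over 40 N, if the wrist force passes 120 N, or if a joint passes its speed limit or range.

## Robot

A 6-joint arm with a two-finger parallel gripper is mounted at the origin on the work surface. World frame = base frame: x ahead of the robot, y to its left, z up, the work surface at z = 0. Lengths are in m, angles in rad, forces in N, time in s.
With the tool pointing down it reaches from about 0.275 to 0.825 m from the base axis. Payload 4.9 kg.
Tool frame: the origin (TCP) lies at the centre of the arm's flange, where the gripper is bolted on; the fingertips stand arm.finger_overhang ahead of it and the grasp point (between the pads) lies 155 mm ahead of it (arm.finger_overhang is the distance from the TCP to the fingertips, in m); z points along the fingers, y is the direction in which the jaws open and shut (so a half turn about z gives the same grasp; the last joint's range is limited). The gripper opens to 85 mm and grips with 20 to 120 N. Pads are 22 mm wide; open, the fingers measure 114 mm over their backs; the gripper's body (76 mm by 85 mm) begins 54 mm behind the grasp point. The pads swing forward as they close: fully open they stand 13 mm farther back than shut.
Start: joints at [-1.395, 0.326, -0.193, 1.052, 0, 1.437], TCP at [0.168, -0.524, 0.405] pointing down, gripper open.
Joint ranges: [-2.65, 2.65], [-0.97, 1.79], [-1.3, 1.35], [-1.93, 2.1], [-1.47, 1.37], [-3.14, 3.14]. Speed limits (rad/s): [2.57, 2.57, 3.14, 3.14, 3.14, 3.14].

## Interface

Orientations are given as [roll, pitch, yaw] about the fixed x, y, z axes, in that order (R = Rz(yaw) Ry(pitch) Rx(roll)).
In Python, from cell import arm, optics gives the robot as it stands. The module is installed in compiled form; this text tells all that it offers.
- The arm moves only by the tool drive_tool, never from a script. Its argument "motion" is one flat list of numbers, 7 for each row, row after row: the shift along the tool's x, y, z in mm, then the turn, a rotation vector about the tool's x, y, z in rad, then the opening, from -1 (shut) to 1 (fully open), so that 0 is half open. In form: [tx, ty, tz, rx, ry, rz, jaw, tx, ty, tz, rx, ry, rz, jaw, ...]. A call has 1 to 8 rows; each row is the pose to reach, as a shift and turn from the pose measured when the call began, along the tool's axes at that moment; what a row does not reach only later rows make up. A row lasts 1/12 s, in which the tool goes at most 41.7 mm and 7.16 degrees, less where a joint would pass 70% of its speed; a pose out of reach is approached as far as the arm can. A call with a gripper value outside its range is refused whole. The fingers move at their own pace and stop on an object; the grip force is fixed at half the most. Time passes only in rows, so rows that repeat a pose let the fingers close. It gives the time, the measured TCP pose, the force and the opening at its end, in the units of the state.
- arm.get_obs(): the state, without advancing time (a new reading comes with each control period).
- optics.camera(name): name is "side" or "top"; returns a dict with "frame" (480x640x3 uint8, red, green, blue), "fx", "fy", "cx", "cy" (pixels), "distortion" ([k1, k2, p1, p2, k3] as OpenCV has them; the pictures are not rectified), "rvec" (rotation vector, rad) and "tvec" (3), from world to camera coordinates, as OpenCV has them. Camera axes: x right, y down, z forward; pixel columns grow to the right and rows downward; lengths in m; the calibration is good to about 2 mm. A picture is of the moment at which its call begins. There is no depth.
- arm.hand_in(): hands the job in, once; it reports no verdict.
The state is a dict: "t": time; "qpos": joint angles; "joint_vel": joint speeds; "tau": joint torques, N m; "position": TCP position; "ee_rot": TCP orientation; "wrist_force": force on the tool from outside, world axes, zero at the start; "wrist_torque": the same for the moment, N m; "grip_width": opening from 0.0 (shut) to 1.0 (fully open).
Only numpy, scipy, OpenCV 4.12 (cv2) and the standard library are available. Lean on these libraries where they do the work, as an engineer would, in place of code of your own. Each camera call takes 0.05 s, during which the arm holds its last target. There are 200 camera calls.

## Working session

There is one attempt and no reset: what is moved stays moved. The work goes in short steps, Python scripts to look and compute and a tool call to move; the robot and the scene stay as the last step left them, time stands still between calls to the robot, and variables do not carry over. Pictures are saved under pics/ and viewed, about 12 in all and at most 16, crops included, and the job is handed in when it is done.

Besides the shell and the picture viewer there is one more tool, called after "Request:" by a JSON object that holds its "name" and its "arguments", one argument or row to a line. drive_tool: Moves the arm, as the interface text tells. Its arguments: {"type":"object","properties":{"motion":{"type":"array","items":{"type":"number"}}},"required":["motion"]}

```bash
mkdir -p pics; cat > h.py <<'E'
import numpy as np, cv2
from cell import arm, optics
def shot(n,name=None):
    c=optics.camera(n)
    if name: cv2.imwrite(f'pics/{name}.png',c['frame'][:,:,::-1])
    return c
def P(c,u,v,z):
    K=np.array([[c['fx'],0,c['cx']],[0,c['fy'],c['cy']],[0,0,1.]])
    p=cv2.undistortPoints(np.array([[[u,v]]],float),K,np.array(c['distortion'],float))[0,0]
    R=cv2.Rodrigues(np.array(c['rvec'],float))[0];t=np.array(c['tvec'],float).reshape(3)
    o=-R.T@t;d=R.T@np.array([p[0],p[1],1]);return o+d*(z-o[2])/d[2]
def crop(c,u0,v0,u1,v1,s,name):
    cv2.imwrite(f'pics/{name}.png',cv2.resize(c['frame'][v0:v1,u0:u1,::-1],None,fx=s,fy=s,interpolation=cv2.INTER_CUBIC))
E
python3 - <<'E'
from h import *
for n in('top','side'):
    c=shot(n,n+'0'); R=cv2.Rodrigues(np.array(c['rvec'],float))[0];print(n,-R.T@np.array(c['tvec']).reshape(3),R[2],c['fx'],c['distortion'])
o=arm.get_obs();print(o)
print(arm.finger_overhang)
E
```

```text
top [ 0.38132917 -0.02069959  0.97210087] [ 0.1807217   0.01331781 -0.9834441 ] 485.69056545314044 [-0.1089249  0.         0.         0.         0.       ]
side [ 0.20982975 -0.51593028  0.62342951] [ 0.42970648  0.57873427 -0.69312264] 470.3443352078001 [-0.01865037  0.          0.          0.          0.        ]
{'t': 0.1, 'qpos': array([-1.39523123e+00,  3.26890394e-01, -1.93451378e-01,  1.05202807e+00,
       -9.93263022e-07,  1.43657444e+00]), 'joint_vel': array([-0.0023503 , -0.00152031,  0.00317288,  0.00110631, -0.00080027,
       -0.00129254]), 'tau': array([ 1.06143423e-03, -4.44239902e+01,  2.63037622e+01,  7.94722728e-03,
       -4.20097228e-05, -7.15916542e-06]), 'position': array([ 0.16762669, -0.52357533,  0.40398104]), 'ee_rot': array([-3.14003316e+00, -2.09582561e-04,  3.09786822e-01]), 'wrist_force': array([ 0.22507206,  0.61730242, -0.24274902]), 'wrist_torque': array([-0.05660731, -0.01142345, -0.0306769 ]), 'grip_width': 0.9987227600418918}
0.1734
```

View pics/top0.png

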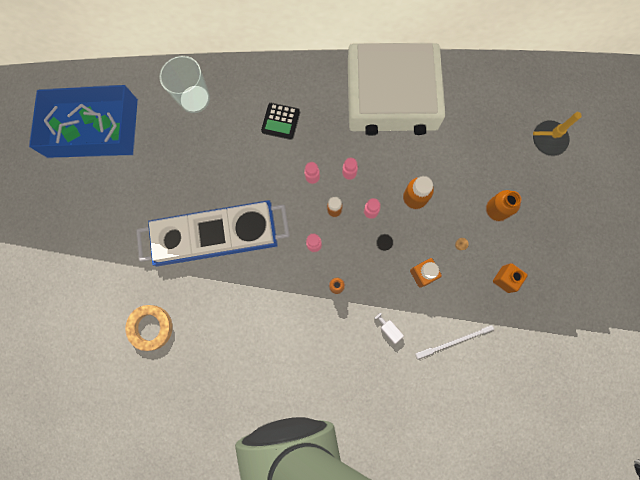

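View pics/side0.png

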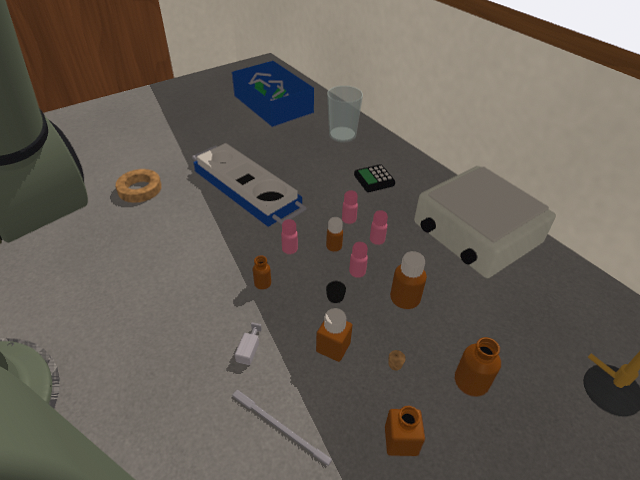

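Candidates in the top image:
- **Large:** capped at (423,187), against the open one at (504,204).
- **Square:** capped at (430,270), against the open one at (511,277).
- **Small:** capped amber with a white cap at (335,205). The look-alikes are the open one at (337,285) and the pink ones at (312,172), (350,168), (373,208) and (314,242).

The white-capped amber bottles match the description. The carrier's wells, left to right, are narrow round (172,238), square (211,232) and wide round (250,226). I'll check with close crops.

```bash
python3 - <<'E'
from h import *
c=shot('top')
a=c['frame']
crop(c,300,150,460,300,5,'b1'); crop(c,130,190,290,275,5,'c1')
E
```

```text
(no output)
```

View pics/b1.png

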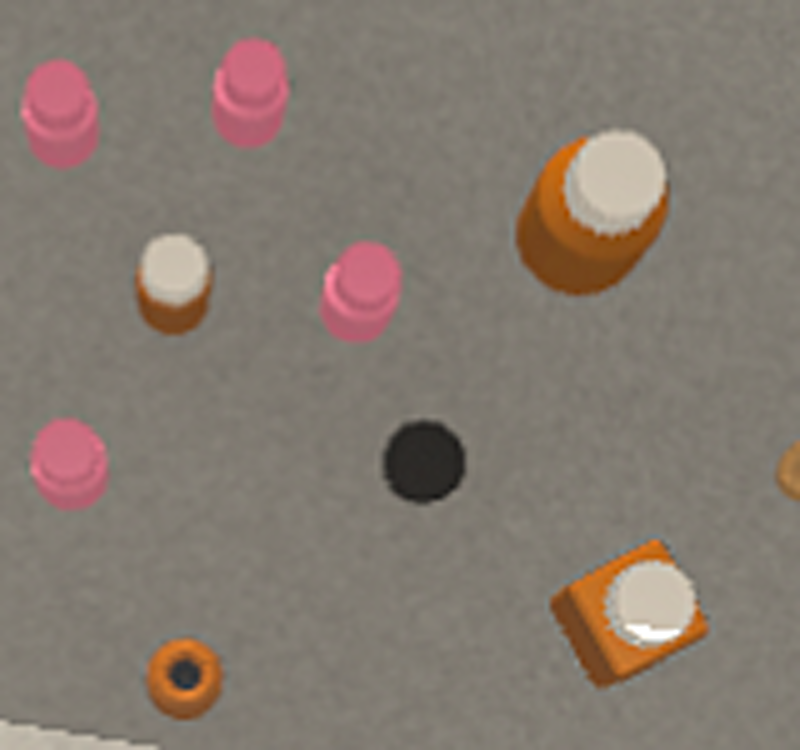

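View pics/c1.png

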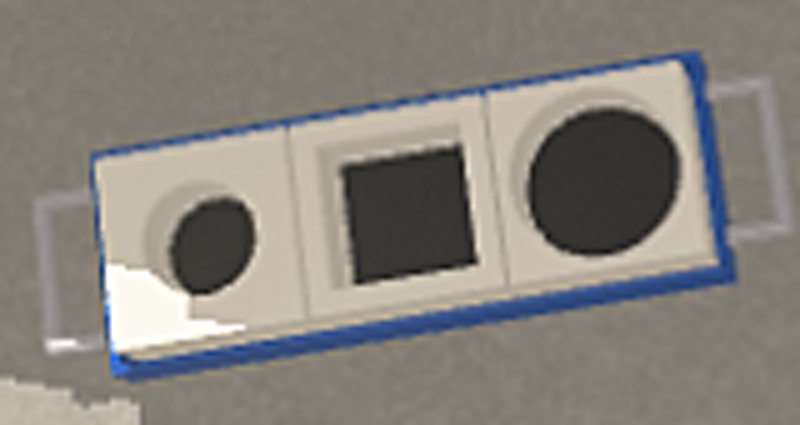

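```bash
python3 - <<'E'
from h import *
c=shot('top');s=shot('side')
b=lambda x,y,z:P(c,300+x/5-.4,150+y/5-.4,z)[:2]
d=lambda x,y,z:P(c,130+x/5-.4,190+y/5-.4,z)[:2]
np.set_printoptions(precision=4,suppress=True)
L=b(620,177,.096);S=b(653,600,.080);M=b(175,267,.064)
print('L',L,'S',S,'M',M)
print('base L',b(578,245,.0),'pink',b(366,268,.064),b(253,65,.064),b(60,88,.064),b(70,450,.064))
for q in[((655,541),(708,628)),((618,682),(708,628)),((552,603),(600,688))]:
    z=.052 if q[0][0]!=552 else .052
    e=b(*q[1],z)-b(*q[0],z);print('sq edge',np.degrees(np.arctan2(e[1],e[0])),np.linalg.norm(e))
k=[d(*p,.04) for p in[(95,155),(690,58),(717,265),(125,360)]]
print(k,np.mean(k,0),[np.linalg.norm(k[i]-k[i-1]) for i in range(4)])
for i,j in((0,1),(3,2),(3,0),(2,1)):
    e=k[i]-k[j];print(np.degrees(np.arctan2(e[1],e[0])))
for p in[(213,245),(410,214),(604,181)]:print('well floor',d(*p,.01))
l=[(d(290,127,.04)+d(305,318,.04))/2,(d(486,92,.04)+d(510,285,.04))/2];print('div',l)
# side check: cap top centres
for n,u,v,z in(('L',413,262,.096),('S',335,320,.08),('M',335,225,.064)):print(n,P(s,u,v,z)[:2])
# reproject
for n,p,z in(('L',L,.096),('S',S,.08),('M',M,.064)):
    K=np.array([[s['fx'],0,s['cx']],[0,s['fy'],s['cy']],[0,0,1.]])
    print(n,cv2.projectPoints(np.array([[*p,z]]),np.array(s['rvec'],float),np.array(s['tvec'],float),K,np.array(s['distortion'],float))[0].ravel())
crop(s,300,200,460,360,5,'s1')
E
```

```text
L [ 0.6289 -0.198 ] S [ 0.4717 -0.2058] M [ 0.6041 -0.0312]
base L [ 0.6271 -0.1985] pink [ 0.6028 -0.1047] [ 0.685  -0.0629] [0.6767 0.0126] [0.5333 0.0096]
sq edge -150.82577434096058 0.03851389707806482
sq edge -60.57861277244407 0.040584201881163226
sq edge -152.407729149751 0.03671528864692249
[array([0.5797, 0.3405]), array([0.6156, 0.1011]), array([0.5324, 0.0896]), array([0.4971, 0.3238])] [0.5562 0.2138] [np.float64(0.08427351766235876), np.float64(0.24210614235976297), np.float64(0.08399226030710827), np.float64(0.2368539727842124)]
98.51274313787538
98.55522318163015
-168.5486143727722
-172.12292016247932
well floor [0.5478 0.3002]
well floor [0.5597 0.2188]
well floor [0.5723 0.1395]
div [array([0.5516, 0.2565]), array([0.5642, 0.1766])]
L [ 0.6253 -0.2023]
S [ 0.4681 -0.2114]
M [ 0.5996 -0.0388]
L [412.7895 259.387 ]
S [334.65   316.1868]
M [334.4839 221.6736]
```

View pics/s1.png

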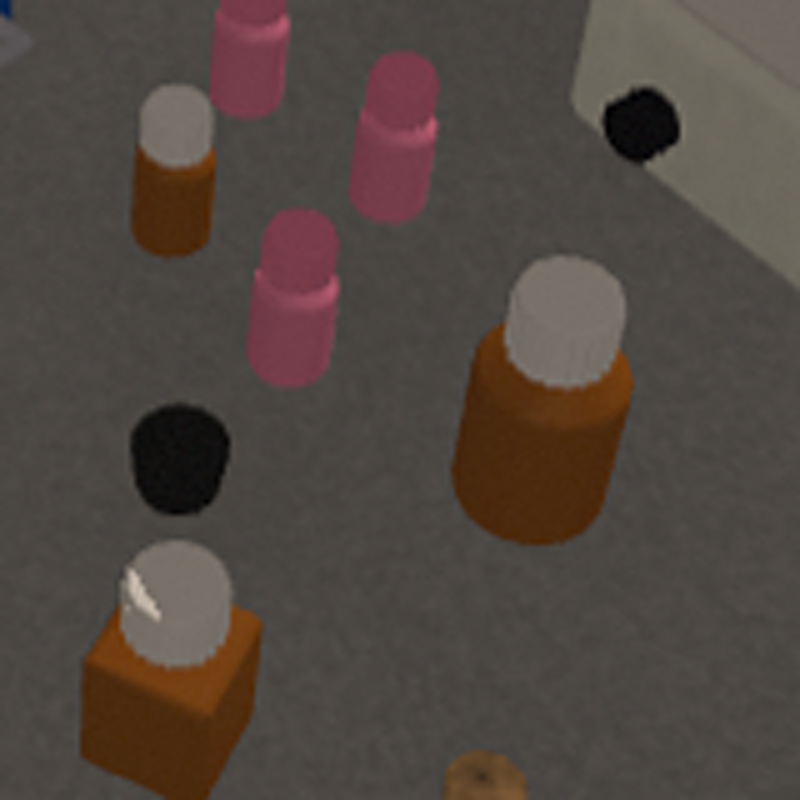

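The side image agrees with the top-view positions to within 1 px, so the choices stand: white cap on amber for all three. I'll write a helper that gives the remaining shift, then move.

```bash
cat > go.py <<'E'
import sys,numpy as np
from scipy.spatial.transform import Rotation as Ro
from cell import arm
x,y,z,deg=map(float,sys.argv[1:5])
o=arm.get_obs();R=Ro.from_euler('xyz',o['ee_rot'])
T=Ro.from_euler('xyz',[np.pi,0,np.radians(deg)])
print('mm',np.round(1000*R.inv().apply(np.array([x,y,z])-o['position']),1),'rv',np.round((R.inv()*T).as_rotvec(),3),'t',round(o['t'],2),'q',np.round(o['qpos'],2),'F',np.round(o['wrist_force'],1),'g',round(o['grip_width'],3))
E
python3 go.py .629 -.198 .37 98.8
```

```text
mm [ 538.7 -169.5   34.5] rv [-1.000e-03 -1.000e-03 -1.415e+00] t 0.25 q [-1.4   0.33 -0.19  1.05  0.    1.44] F [ 0.2  0.  -0.3] g 0.994
```

Request:
{"name": "drive_tool", "arguments": {
  "motion": [35,-11,0,0,0,-0.12,0.5,70,-22,0,0,0,-0.24,0.5,105,-33,0,0,0,-0.36,0.5,140,-44,0,0,0,-0.48,0.5,175,-55,0,0,0,-0.6,0.5,210,-66,0,0,0,-0.72,0.5,245,-77,0,0,0,-0.84,0.5,275,-86,0,0,0,-0.95,0.5]
}}

```text
t: 0.92
position: [0.4049, -0.3563, 0.4044]
ee_rot: [-3.141, -0.001, 1.266]
wrist_force: [1.3, -0.5, 0.8]
grip_width: 0.748
```

```bash
python3 go.py .629 -.198 .37 98.8
```

```text
mm [218.1 166.4  34.6] rv [ 0.    -0.001 -0.458] t 0.92 q [-0.86  0.31 -0.22  1.04  0.    1.02] F [ 1.3 -0.5  0.8] g 0.748
```

Request:
{"name": "drive_tool", "arguments": {
  "motion": [31,24,5,0,0,-0.09,0.5,62,48,10,0,0,-0.18,0.5,93,71,15,0,0,-0.27,0.5,124,95,20,0,0,-0.36,0.5,155,119,25,0,0,-0.45,0.5,186,142,30,0,0,-0.458,0.5,208,159,34,0,0,-0.458,0.5,218,166,34,0,0,-0.458,0.5]
}}

```text
t: 1.58
position: [0.6309, -0.1952, 0.3691]
ee_rot: [-3.141, -0.002, 1.728]
wrist_force: [-0.3, -0.0, -0.7]
grip_width: 0.752
```

```bash
python3 go.py .629 -.198 .243 98.8
```

```text
mm [ -2.8  -2.3 126.1] rv [-0.    -0.002  0.004] t 1.58 q [-0.41  0.56  0.08  1.09  0.    1.  ] F [-0.3 -0.  -0.7] g 0.752
```

Request:
{"name": "drive_tool", "arguments": {
  "motion": [-2.8,-2.3,15,0,0,0.004,0.5,-2.8,-2.3,30,0,0,0.004,0.5,-2.8,-2.3,45,0,0,0.004,0.5,-2.8,-2.3,52,0,0,0.004,0.5,-2.8,-2.3,52,0,0,0.004,0.5]
}}

```text
t: 2.0
position: [0.6279, -0.1983, 0.3151]
ee_rot: [-3.138, -0.004, 1.724]
wrist_force: [-0.5, 0.3, 0.6]
grip_width: 0.751
```

```bash
python3 go.py .629 -.198 .243 98.8; python3 - <<'E'
from h import *
a=shot('side');b=shot('top')
f=lambda c,u,v:cv2.resize(c['frame'][v:v+160,u:u+130,::-1],None,fx=3,fy=3)
cv2.imwrite('pics/d1.png',np.hstack([f(a,350,170),f(b,360,110)]))
E
```

```text
mm [-0.1  1.4 72.1] rv [-0.004 -0.004 -0.001] t 2.0 q [-0.42  0.59 -0.    0.98  0.    1.  ] F [-0.5  0.3  0.6] g 0.751
```

View pics/d1.png

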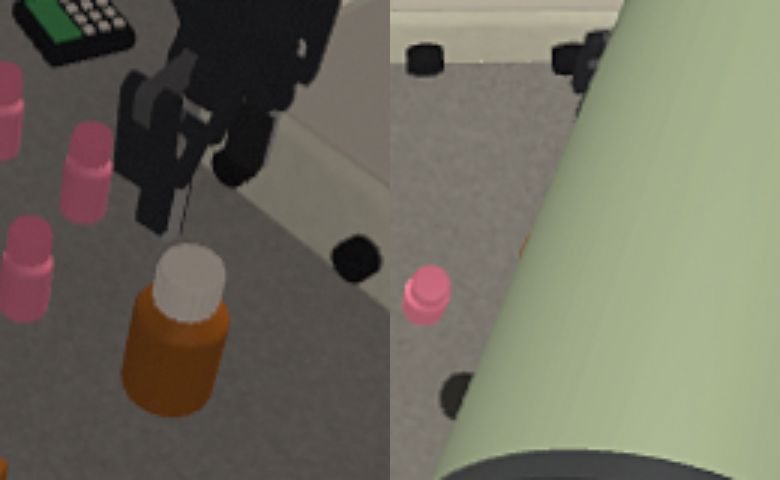

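```bash
cat >> h.py <<'E'
def pr(c,p):
    K=np.array([[c['fx'],0,c['cx']],[0,c['fy'],c['cy']],[0,0,1.]])
    return cv2.projectPoints(np.array([p],float),np.array(c['rvec'],float),np.array(c['tvec'],float),K,np.array(c['distortion'],float))[0].ravel()
E
python3 - <<'E'
from h import *
from scipy.spatial.transform import Rotation as Ro
a=shot('side');o=arm.get_obs();R=Ro.from_euler('xyz',o['ee_rot']).as_matrix()
for q in([0,.032,.165],[0,-.032,.165],[0,0,.165],[0,0,0]):
    print(q,(pr(a,o['position']+R@np.array(q))-[350,170])*3)
crop(a,330,100,480,220,5,'d2')
E
```

```text
[0, 0.032, 0.165] [245.84652587 157.89971821]
[0, -0.032, 0.165] [166.90564424 219.61400865]
[0, 0, 0.165] [207.33005175 188.01628726]
[0, 0, 0] [ 273.86896299 -105.47134783]
```

View pics/d2.png

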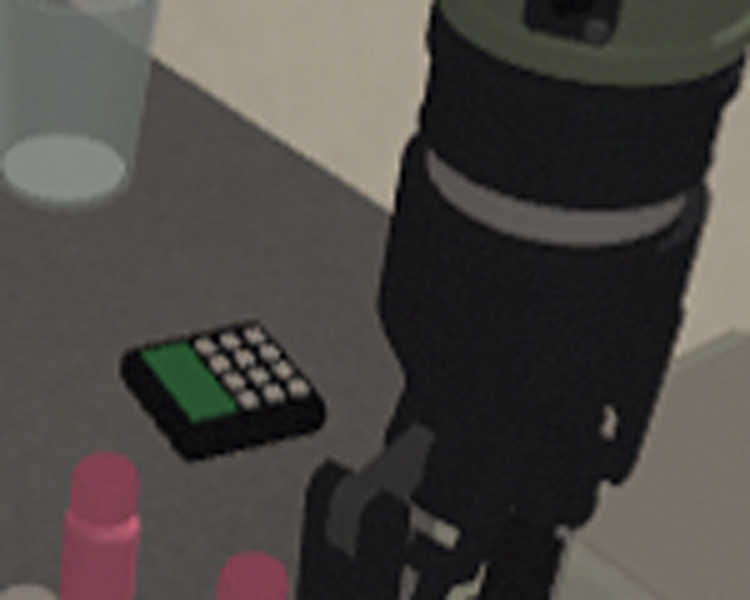

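The fingers project where they should: the near tip is at crop (160,220) and the far one, in front of the knob, at (245,165). I'll descend.

Request:
{"name": "drive_tool", "arguments": {
  "motion": [0,1.2,15,0,0,0,0.5,0,1.2,30,0,0,0,0.5,0,1.2,45,0,0,0,0.5,0,1.2,58,0,0,0,0.5,0,1.2,68,0,0,0,0.5,0,1.2,72,0,0,0,0.5,0,1.2,72,0,0,0,0.5]
}}

```text
t: 2.73
position: [0.6302, -0.1984, 0.2458]
ee_rot: [3.141, -0.002, 1.723]
wrist_force: [-0.0, -0.9, -0.2]
grip_width: 0.753
```

Request:
{"name": "drive_tool", "arguments": {
  "motion": [0,0,0,0,0,0,-0.6,0,0,0,0,0,0,-0.9,0,0,0,0,0,0,-1,0,0,0,0,0,0,-1,0,0,0,0,0,0,-1,0,0,0,0,0,0,-1]
}}

```text
t: 3.23
position: [0.6308, -0.1987, 0.2471]
ee_rot: [3.139, -0.001, 1.723]
wrist_force: [0.7, -0.3, 5.9]
grip_width: 0.379
```

Request:
{"name": "drive_tool", "arguments": {
  "motion": [0,0,-3,0,0,0,-1,0,0,-8,0,0,0,-1,0,0,-18,0,0,0,-1,0,0,-35,0,0,0,-1,0,0,-55,0,0,0,-1,0,0,-80,0,0,0,-1,0,0,-105,0,0,0,-1,0,0,-120,0,0,0,-1]
}}

```text
t: 3.9
position: [0.6307, -0.1989, 0.3705]
ee_rot: [3.137, 0.001, 1.724]
wrist_force: [0.5, 0.1, -1.4]
grip_width: 0.375
```

```bash
python3 go.py .5697 .1365 .375 98.8;  python3 - <<'E'
from h import *
a=shot('side'); crop(a,340,100,500,300,3,'e1')
E
```

```text
mm [340.8  -9.3  -4.8] rv [ 0.005  0.001 -0.001] t 3.9 q [-0.42  0.55  0.08  1.09  0.    1.  ] F [ 0.5  0.1 -1.4] g 0.375
```

View pics/e1.png

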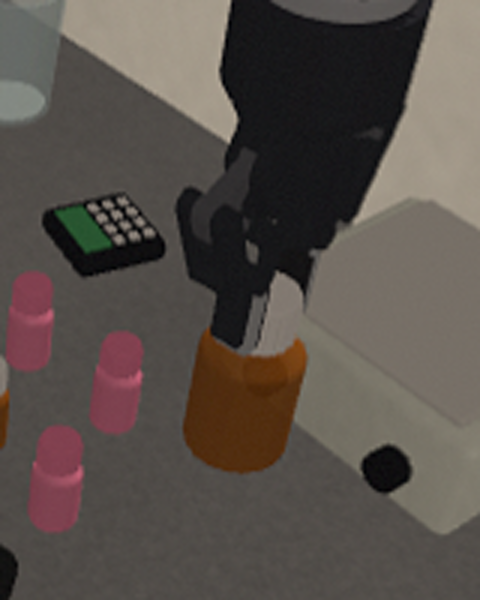

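The large bottle is lifted and upright. I'll carry it to the wide cell.

Request:
{"name": "drive_tool", "arguments": {
  "motion": [8,0,0,0,0,0,-1,25,-1,0,0,0,0,-1,50,-2,0,0,0,0,-1,82,-3,0,0,0,0,-1,115,-4,0,0,0,0,-1,148,-5,0,0,0,0,-1,181,-6,0,0,0,0,-1,214,-7,0,0,0,0,-1]
}}

```text
t: 4.62
position: [0.5905, 0.0132, 0.3712]
ee_rot: [3.136, 0.002, 1.724]
wrist_force: [0.7, 0.2, -1.8]
grip_width: 0.383
```

```bash
python3 go.py .5697 .1365 .375 98.8
```

```text
mm [125.   -1.8  -4.1] rv [ 0.006  0.002 -0.001] t 4.62 q [-0.1   0.42 -0.14  1.   -0.    1.32] F [ 0.7  0.2 -1.8] g 0.383
```

Request:
{"name": "drive_tool", "arguments": {
  "motion": [30,0,0,0,0,0,-1,58,-1,0,0,0,0,-1,82,-1.5,0,0,0,0,-1,102,-1.8,0,0,0,0,-1,117,-1.8,0,0,0,0,-1,125,-1.8,0,0.006,0.002,0,-1,125,-1.8,0,0.006,0.002,0,-1]
}}

```text
t: 5.2
position: [0.5687, 0.1382, 0.3699]
ee_rot: [-3.139, -0.001, 1.726]
wrist_force: [0.3, 0.4, -1.1]
grip_width: 0.38
```

```bash
python3 go.py .5697 .1365 .30 98.8
```

```text
mm [-1.9  0.9 69.9] rv [-0.003 -0.001  0.002] t 5.2 q [ 0.11  0.42 -0.15  1.01  0.    1.53] F [ 0.3  0.4 -1.1] g 0.38
```

Request:
{"name": "drive_tool", "arguments": {
  "motion": [-1.9,0.9,15,0,0,0,-1,-1.9,0.9,30,0,0,0,-1,-1.9,0.9,45,0,0,0,-1,-1.9,0.9,60,0,0,0,-1,-1.9,0.9,68,0,0,0,-1,-1.9,0.9,70,0,0,0,-1,-1.9,0.9,70,0,0,0,-1]
}}

```text
t: 5.78
position: [0.5695, 0.1359, 0.2992]
ee_rot: [-3.137, -0.0, 1.725]
wrist_force: [0.4, -0.2, -1.6]
grip_width: 0.378
```

```bash
python3 go.py .5697 .1365 .257 98.8;  python3 - <<'E'
from h import *
a=shot('side');b=shot('top')
f=lambda c,u,v:cv2.resize(c['frame'][v:v+150,u:u+160,::-1],None,fx=2.5,fy=2.5,interpolation=cv2.INTER_CUBIC)
cv2.imwrite('pics/f1.png',np.hstack([f(a,180,90),f(b,160,140)]))
E
```

```text
mm [ 0.6  0.5 42.2] rv [-0.004 -0.     0.001] t 5.78 q [ 0.11  0.48 -0.24  0.85  0.    1.52] F [ 0.4 -0.2 -1.6] g 0.378
```

View pics/f1.png

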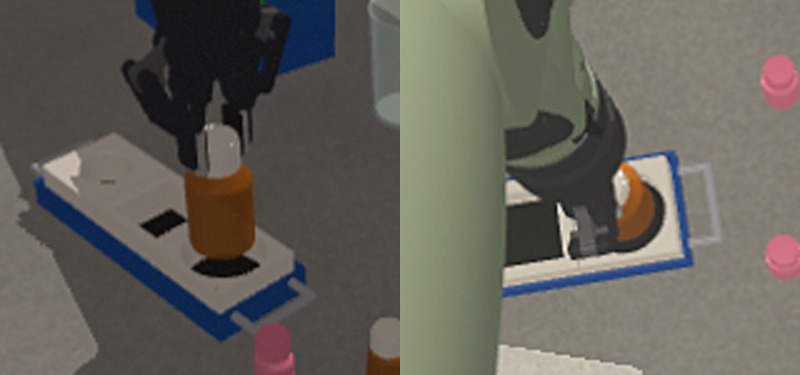

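The bottle hangs centred over the wide well (side crop (222,255)). I'll lower it slowly.

Request:
{"name": "drive_tool", "arguments": {
  "motion": [0.5,0.5,8,0,0,0,-1,0.5,0.5,16,0,0,0,-1,0.5,0.5,24,0,0,0,-1,0.5,0.5,30,0,0,0,-1,0.5,0.5,35,0,0,0,-1,0.5,0.5,39,0,0,0,-1,0.5,0.5,41,0,0,0,-1,0.5,0.5,42,0,0,0,-1]
}}

```text
t: 6.55
position: [0.5703, 0.1368, 0.2581]
ee_rot: [-3.139, -0.0, 1.726]
wrist_force: [0.6, 0.0, -2.2]
grip_width: 0.373
```

```bash
python3 go.py .5697 .1365 .257 98.8
```

```text
mm [-0.2 -0.6  1.1] rv [-0.002 -0.     0.001] t 6.55 q [ 0.11  0.53 -0.29  0.76  0.    1.53] F [ 0.6  0.  -2.2] g 0.373
```

Not yet in contact. I'll go further in 1 mm steps.

Request:
{"name": "drive_tool", "arguments": {
  "motion": [0,0,1,0,0,0,-1,0,0,2,0,0,0,-1,0,0,3,0,0,0,-1,0,0,3,0,0,0,-1]
}}

```text
t: 6.88
position: [0.5705, 0.1368, 0.257]
ee_rot: [-3.141, -0.0, 1.726]
wrist_force: [-2.8, -0.6, 9.9]
grip_width: 0.375
```

Request:
{"name": "drive_tool", "arguments": {
  "motion": [0,0,0,0,0,0,-0.1,0,0,0,0,0,0,0.1,0,0,0,0,0,0,0.3,0,0,0,0,0,0,0.4,0,0,-10,0,0,0,0.4,0,0,-30,0,0,0,0.4,0,0,-60,0,0,0,0.4,0,0,-90,0,0,0,0.4]
}}

```text
t: 7.55
position: [0.5702, 0.1368, 0.3478]
ee_rot: [-3.139, -0.0, 1.726]
wrist_force: [0.8, -0.2, -0.8]
grip_width: 0.702
```

```bash
python3 go.py .4717 -.2058 .36 98.8
```

```text
mm [-323.2 -150.2  -11.9] rv [-0.003 -0.     0.001] t 7.55 q [ 0.11  0.44 -0.18  0.96  0.    1.53] F [ 0.8 -0.2 -0.8] g 0.702
```

Request:
{"name": "drive_tool", "arguments": {
  "motion": [-35,-16,-12,0,0,-0.05,0.4,-72,-33,-12,0,0,-0.1,0.4,-109,-50,-12,0,0,-0.15,0.4,-146,-67,-12,0,0,-0.2,0.4,-183,-85,-12,0,0,-0.25,0.4,-220,-102,-12,0,0,-0.3,0.4,-257,-119,-12,0,0,-0.35,0.4,-290,-135,-12,0,0,-0.353,0.4]
}}

```text
t: 8.22
position: [0.4807, -0.1727, 0.361]
ee_rot: [-3.139, -0.0, 2.08]
wrist_force: [0.4, -0.2, -0.3]
grip_width: 0.698
```

```bash
python3 go.py .4717 -.2058 .29 119; python3 - <<'E'
from h import *
a=shot('top'); crop(a,130,190,290,275,5,'c2')
crop(a,300,150,460,300,5,'b2')
E
```

```text
mm [-24.5 -23.8  71. ] rv [-0.002 -0.     0.003] t 8.22 q [-0.49  0.29 -0.36  0.92 -0.    0.57] F [ 0.4 -0.2 -0.3] g 0.698
```

View pics/c2.png

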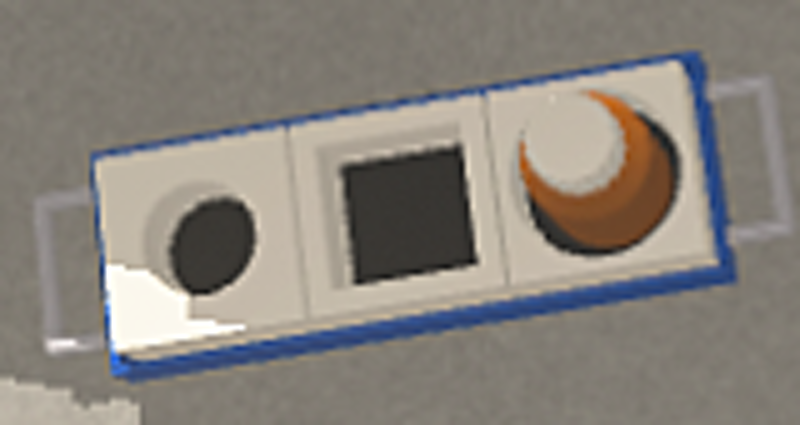

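The large bottle stands in its well, with the cap top at crop (572,142). Next is the square bottle.

Request:
{"name": "drive_tool", "arguments": {
  "motion": [-12,-12,5,0,0,0,0.4,-24,-23,12,0,0,0,0.4,-24.5,-23.8,30,0,0,0,0.4,-24.5,-23.8,50,0,0,0,0.4,-24.5,-23.8,65,0,0,0,0.4,-24.5,-23.8,71,0,0,0,0.4,-24.5,-23.8,71,0,0,0,0.4]
}}

```text
t: 8.85
position: [0.4699, -0.2107, 0.2893]
ee_rot: [-3.135, 0.001, 2.072]
wrist_force: [-0.2, -0.0, 0.4]
grip_width: 0.703
```

```bash
python3 go.py .4717 -.2058 .23 119; python3 - <<'E'
from h import *
from scipy.spatial.transform import Rotation as Ro
a=shot('side');c=shot('top');o=arm.get_obs();R=Ro.from_euler('xyz',o['ee_rot']).as_matrix()
print(P(c,130+571/5-.4,190+141/5-.4,.106)[:2],'large cap; target .5697 .1365')
crop(a,270,200,430,360,4,'g1')
print((pr(a,o['position']+R@np.array([0,0,.168]))-[270,200])*4)
E
```

```text
mm [ 3.5  4.4 59.2] rv [-0.007  0.001 -0.005] t 8.85 q [-0.56  0.37 -0.45  0.75 -0.01  0.51] F [-0.2 -0.   0.4] g 0.703
[0.5683467  0.13596655] large cap; target .5697 .1365
[271.37604654 402.3176669 ]
```

View pics/g1.png

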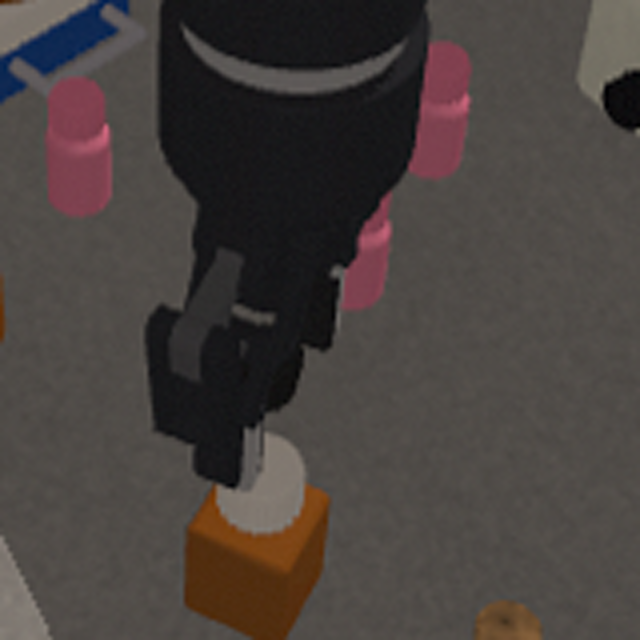

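Request:
{"name": "drive_tool", "arguments": {
  "motion": [3.5,4.4,5,0,0,0,0.4,3.5,4.4,15,0,0,0,0.4,3.5,4.4,30,0,0,0,0.4,3.5,4.4,42,0,0,0,0.4,3.5,4.4,52,0,0,0,0.4,3.5,4.4,58,0,0,0,0.4,3.5,4.4,59,0,0,0,0.4,3.5,4.4,59,0,0,0,0.4]
}}

```text
t: 9.62
position: [0.4727, -0.2061, 0.2316]
ee_rot: [-3.136, 0.003, 2.073]
wrist_force: [-0.2, -0.4, 0.1]
grip_width: 0.699
```

```bash
python3 go.py .4717 -.2058 .23 119
```

```text
mm [ 0.8 -0.7  1.6] rv [-0.006  0.003 -0.004] t 9.62 q [-0.55  0.45 -0.51  0.61 -0.01  0.52] F [-0.2 -0.4  0.1] g 0.699
```

Request:
{"name": "drive_tool", "arguments": {
  "motion": [0,-0.7,1,0,0,0,0,0,-0.7,1,0,0,0,-0.6,0,-0.7,1,0,0,0,-1,0,-0.7,1,0,0,0,-1,0,-0.7,1,0,0,0,-1,0,-0.7,1,0,0,0,-1,0,-0.7,1,0,0,0,-1]
}}

```text
t: 10.2
position: [0.4724, -0.2067, 0.2313]
ee_rot: [-3.137, 0.005, 2.073]
wrist_force: [0.2, 1.5, 5.8]
grip_width: 0.328
```

Request:
{"name": "drive_tool", "arguments": {
  "motion": [0,0,-3,0,0,0,-1,0,0,-8,0,0,0,-1,0,0,-18,0,0,0,-1,0,0,-35,0,0,0,-1,0,0,-55,0,0,0,-1,0,0,-80,0,0,0,-1,0,0,-105,0,0,0,-1,0,0,-120,0,0,0,-1]
}}

```text
t: 10.87
position: [0.4729, -0.206, 0.3544]
ee_rot: [-3.138, 0.007, 2.073]
wrist_force: [0.3, -0.2, -1.4]
grip_width: 0.329
```

```bash
python3 go.py .5575 .2155 .35 98.8
```

```text
mm [328.8 277.    1. ] rv [-0.002  0.008  0.348] t 10.87 q [-0.55  0.3  -0.36  0.9  -0.01  0.52] F [ 0.3 -0.2 -1.4] g 0.329
```

Held. I'll carry it a little higher to clear the placed large bottle.

Request:
{"name": "drive_tool", "arguments": {
  "motion": [10,8,-5,0,0,0.02,-1,33,27,-15,0,0,0.06,-1,58,49,-25,0,0,0.12,-1,83,70,-30,0,0,0.18,-1,108,91,-30,0,0,0.24,-1,133,112,-30,0,0,0.3,-1,158,133,-30,0,0,0.348,-1,183,154,-30,0,0,0.348,-1]
}}

```text
t: 11.53
position: [0.5196, 0.0303, 0.3833]
ee_rot: [-3.141, 0.008, 1.723]
wrist_force: [1.1, -0.2, -2.4]
grip_width: 0.327
```

```bash
python3 go.py .5575 .2155 .38 98.8
```

```text
mm [177.3  65.5   1.8] rv [-0.001  0.008 -0.001] t 11.53 q [-0.08  0.29 -0.3   0.98 -0.01  1.34] F [ 1.1 -0.2 -2.4] g 0.327
```

Request:
{"name": "drive_tool", "arguments": {
  "motion": [30,11,0,0,0,0,-1,63,23,0,0,0,0,-1,97,36,0,0,0,0,-1,128,47,0,0,0,0,-1,152,56,0,0,0.004,0,-1,169,62,0,0,0.008,0,-1,177,65,0,0,0.008,0,-1,177,65,0,0,0.008,0,-1]
}}

```text
t: 12.2
position: [0.5569, 0.2166, 0.382]
ee_rot: [-3.141, 0.0, 1.725]
wrist_force: [-0.2, 0.0, -1.5]
grip_width: 0.323
```

```bash
python3 go.py .5575 .2155 .29 98.8
```

```text
mm [-1.1  0.5 92. ] rv [-0.001  0.     0.001] t 12.2 q [ 0.25  0.43 -0.1   1.04 -0.    1.66] F [-0.2  0.  -1.5] g 0.323
```

Request:
{"name": "drive_tool", "arguments": {
  "motion": [-1,0.5,15,0,0,0,-1,-1,0.5,33,0,0,0,-1,-1,0.5,52,0,0,0,-1,-1,0.5,70,0,0,0,-1,-1,0.5,83,0,0,0,-1,-1,0.5,91,0,0,0,-1,-1,0.5,92,0,0,0,-1]
}}

```text
t: 12.78
position: [0.5568, 0.2142, 0.2885]
ee_rot: [-3.138, 0.001, 1.724]
wrist_force: [-0.6, -0.3, -0.6]
grip_width: 0.328
```

```bash
python3 go.py .5575 .2155 .244 98.8;  python3 - <<'E'
from h import *
a=shot('side');b=shot('top')
f=lambda c,u,v:cv2.resize(c['frame'][v:v+150,u:u+160,::-1],None,fx=2.5,fy=2.5,interpolation=cv2.INTER_CUBIC)
cv2.imwrite('pics/f2.png',np.hstack([f(a,170,80),f(b,130,140)]))
E
```

```text
mm [ 1.2  1.1 44.5] rv [-0.004  0.001 -0.   ] t 12.78 q [ 0.24  0.51 -0.22  0.84 -0.    1.66] F [-0.6 -0.3 -0.6] g 0.328
```

View pics/f2.png

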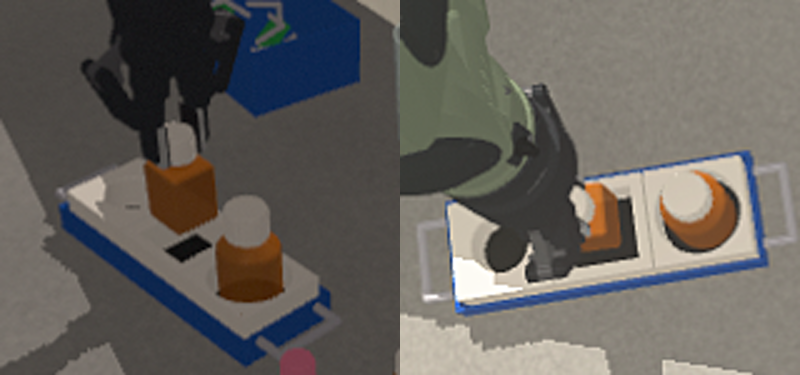

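The square bottle hangs over its cell with its sides parallel to the well. I'll lower it.

Request:
{"name": "drive_tool", "arguments": {
  "motion": [1.2,1,8,0,0,0,-1,1.2,1,16,0,0,0,-1,1.2,1,24,0,0,0,-1,1.2,1,31,0,0,0,-1,1.2,1,37,0,0,0,-1,1.2,1,41,0,0,0,-1,1.2,1,44,0,0,0,-1,1.2,1,46,0,0,0,-1]
}}

```text
t: 13.55
position: [0.5583, 0.2162, 0.2438]
ee_rot: [-3.14, 0.001, 1.725]
wrist_force: [-0.7, 0.6, -0.9]
grip_width: 0.332
```

Request:
{"name": "drive_tool", "arguments": {
  "motion": [0,0,1,0,0,0,-1,0,0,1,0,0,0,-1]
}}

```text
t: 13.72
position: [0.5583, 0.2162, 0.2426]
ee_rot: [-3.14, 0.001, 1.725]
wrist_force: [-1.0, -0.1, -1.2]
grip_width: 0.326
```

Request:
{"name": "drive_tool", "arguments": {
  "motion": [0,0,1,0,0,0,-1,0,0,2,0,0,0,-1,0,0,3,0,0,0,-1,0,0,3,0,0,0,-1]
}}

```text
t: 14.05
position: [0.5586, 0.2164, 0.2413]
ee_rot: [3.142, 0.0, 1.725]
wrist_force: [-2.8, 0.6, 8.2]
grip_width: 0.328
```

Contact at the expected height, so I'll release.

Request:
{"name": "drive_tool", "arguments": {
  "motion": [0,0,0,0,0,0,-0.1,0,0,0,0,0,0,0.1,0,0,0,0,0,0,0.3,0,0,0,0,0,0,0.3,0,0,-10,0,0,0,0.3,0,0,-30,0,0,0,0.3,0,0,-65,0,0,0,0.2,0,0,-100,0,0,0,0.2]
}}

```text
t: 14.72
position: [0.5579, 0.2162, 0.3418]
ee_rot: [-3.139, 0.0, 1.725]
wrist_force: [0.8, 1.1, 0.7]
grip_width: 0.598
```

```bash
python3 go.py .6041 -.0312 .35 98.8
```

```text
mm [-251.6    7.7   -8.1] rv [-0.003  0.     0.   ] t 14.72 q [ 0.25  0.46 -0.15  0.96 -0.    1.66] F [0.8 1.1 0.7] g 0.598
```

Request:
{"name": "drive_tool", "arguments": {
  "motion": [-30,1,-8,0,0,0,0.2,-68,2,-8,0,0,0,0.2,-106,3,-8,0,0,0,0.2,-144,4,-8,0,0,0,0.2,-182,5,-8,0,0,0,0.2,-217,6,-8,0,0,0,0.2,-242,7,-8,0,0,0,0.2,-251,7.5,-8,0,0,0,0.2]
}}

```text
t: 15.38
position: [0.6043, -0.0343, 0.3506]
ee_rot: [-3.14, 0.002, 1.72]
wrist_force: [0.1, 0.2, -0.4]
grip_width: 0.6
```

```bash
python3 go.py .6041 -.0312 .26 98.8
```

```text
mm [ 3.3  0.4 90.5] rv [-0.002  0.002 -0.004] t 15.38 q [-0.18  0.47 -0.12  0.98 -0.    1.24] F [ 0.1  0.2 -0.4] g 0.6
```

Request:
{"name": "drive_tool", "arguments": {
  "motion": [3,0.5,15,0,0,0,0.2,3,0.5,33,0,0,0,0.2,3,0.5,52,0,0,0,0.2,3,0.5,70,0,0,0,0.2,3,0.5,83,0,0,0,0.2,3,0.5,90,0,0,0,0.2,3,0.5,90,0,0,0,0.2]
}}

```text
t: 15.97
position: [0.6035, -0.0309, 0.2592]
ee_rot: [-3.137, 0.001, 1.721]
wrist_force: [-0.4, 0.0, 0.1]
grip_width: 0.601
```

```bash
python3 go.py .6041 -.0312 .215 98.8; python3 - <<'E'
from h import *
a=shot('side'); crop(a,260,130,420,290,4,'g2')
E
```

```text
mm [-0.4  0.7 44.2] rv [-0.005  0.001 -0.003] t 15.97 q [-0.17  0.55 -0.23  0.79 -0.    1.25] F [-0.4  0.   0.1] g 0.601
```

View pics/g2.png

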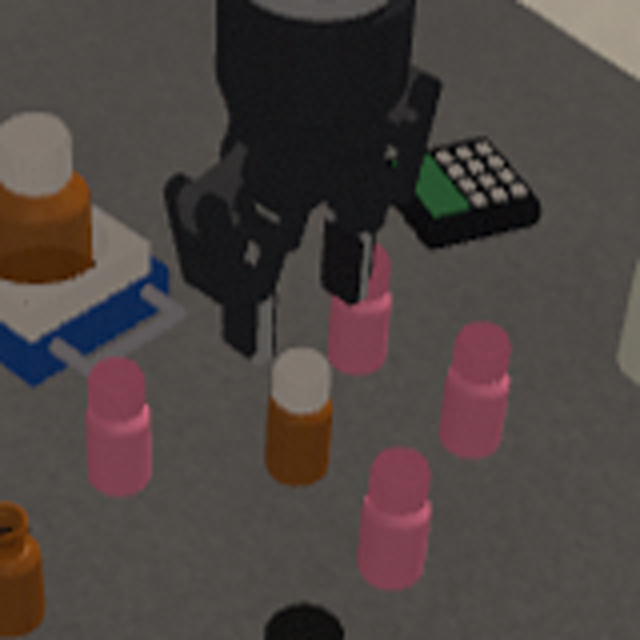

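The jaws straddle the small white cap at (302,380), and the pink bottles are clear of the fingers. I'll descend and grip.

Request:
{"name": "drive_tool", "arguments": {
  "motion": [0,0.5,10,0,0,0,0.2,0,0.5,20,0,0,0,0.2,0,0.5,30,0,0,0,0.2,0,0.5,38,0,0,0,0.2,0,0.5,43,0,0,0,0.2,0,0.5,44,0,0,0,0.2,0,0.5,44,0,0,0,0.2]
}}

```text
t: 16.6
position: [0.6041, -0.031, 0.2157]
ee_rot: [-3.137, 0.001, 1.721]
wrist_force: [0.4, 0.1, -0.3]
grip_width: 0.599
```

Request:
{"name": "drive_tool", "arguments": {
  "motion": [0,0,0,0,0,0,-0.3,0,0,0,0,0,0,-0.7,0,0,0,0,0,0,-1,0,0,0,0,0,0,-1,0,0,0,0,0,0,-1,0,0,0,0,0,0,-1,0,0,0,0,0,0,-1]
}}

```text
t: 17.18
position: [0.6044, -0.031, 0.2162]
ee_rot: [-3.138, 0.001, 1.721]
wrist_force: [0.5, -0.1, 3.8]
grip_width: 0.256
```

Request:
{"name": "drive_tool", "arguments": {
  "motion": [0,0,-3,0,0,0,-1,0,0,-8,0,0,0,-1,0,0,-18,0,0,0,-1,0,0,-35,0,0,0,-1,0,0,-60,0,0,0,-1,0,0,-90,0,0,0,-1,0,0,-120,0,0,0,-1,0,0,-140,0,0,0,-1]
}}

```text
t: 17.85
position: [0.6052, -0.0308, 0.36]
ee_rot: [-3.141, 0.002, 1.721]
wrist_force: [0.8, 0.3, -0.2]
grip_width: 0.255
```

```bash
python3 go.py .5453 .2945 .355 98.8
```

```text
mm [330.6 -10.5   4.3] rv [-0.     0.002 -0.003] t 17.85 q [-0.17  0.46 -0.11  1.   -0.    1.25] F [ 0.8  0.3 -0.2] g 0.255
```

Request:
{"name": "drive_tool", "arguments": {
  "motion": [8,0,0,0,0,0,-1,25,-1,0,0,0,0,-1,50,-2,0,0,0,0,-1,82,-3,0,0,0,0,-1,115,-4,0,0,0,0,-1,148,-5,0,0,0,0,-1,181,-6,0,0,0,0,-1,214,-7,0,0,0,0,-1]
}}

```text
t: 18.52
position: [0.5651, 0.1815, 0.359]
ee_rot: [-3.14, 0.002, 1.721]
wrist_force: [1.0, 0.0, -0.6]
grip_width: 0.26
```

```bash
python3 go.py .5453 .2945 .36 98.8
```

```text
mm [114.7  -2.7  -1.2] rv [-0.001  0.002 -0.003] t 18.52 q [ 0.19  0.44 -0.14  0.99 -0.    1.61] F [ 1.   0.  -0.6] g 0.26
```

Request:
{"name": "drive_tool", "arguments": {
  "motion": [30,-1,0,0,0,0,-1,57,-1,0,0,0,0,-1,80,-2,0,0,0,0,-1,98,-2.5,0,0,0,0,-1,110,-2.7,0,0,0,0,-1,115,-2.7,0,0,0,0,-1,115,-2.7,0,0,0,0,-1]
}}

```text
t: 19.1
position: [0.5448, 0.2956, 0.3583]
ee_rot: [-3.14, 0.002, 1.722]
wrist_force: [0.3, 0.4, -0.4]
grip_width: 0.254
```

```bash
python3 go.py .5453 .2945 .275 98.8
```

```text
mm [-1.   0.5 83.3] rv [-0.002  0.002 -0.002] t 19.1 q [ 0.38  0.49 -0.07  1.02 -0.    1.8 ] F [ 0.3  0.4 -0.4] g 0.254
```

Request:
{"name": "drive_tool", "arguments": {
  "motion": [-1,0.5,15,0,0,0,-1,-1,0.5,33,0,0,0,-1,-1,0.5,50,0,0,0,-1,-1,0.5,65,0,0,0,-1,-1,0.5,77,0,0,0,-1,-1,0.5,83,0,0,0,-1,-1,0.5,83,0,0,0,-1]
}}

```text
t: 19.68
position: [0.545, 0.2931, 0.2737]
ee_rot: [-3.137, 0.003, 1.721]
wrist_force: [-0.0, -0.0, -0.2]
grip_width: 0.256
```

```bash
python3 go.py .5453 .2945 .228 98.8;  python3 - <<'E'
from h import *
a=shot('side');b=shot('top')
f=lambda c,u,v:cv2.resize(c['frame'][v:v+120,u:u+130,::-1],None,fx=3,fy=3,interpolation=cv2.INTER_CUBIC)
cv2.imwrite('pics/f3.png',np.hstack([f(a,170,90),f(b,130,170)]))
E
```

```text
mm [ 1.5  0.7 45.7] rv [-0.005  0.003 -0.003] t 19.68 q [ 0.37  0.56 -0.17  0.84 -0.    1.8 ] F [-0.  -0.  -0.2] g 0.256
```

View pics/f3.png

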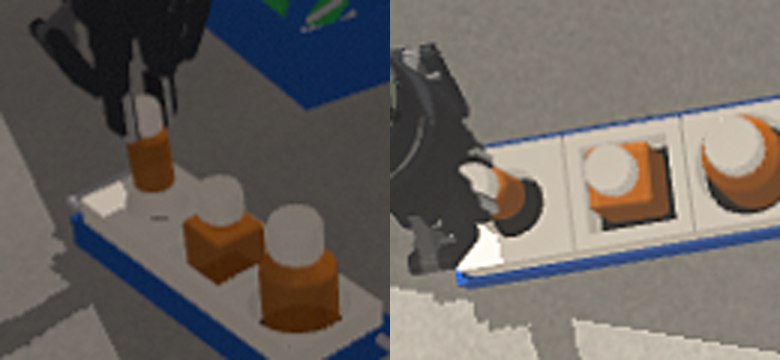

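The square bottle is seated in its well (right crop (625,180)) and the small one hangs over the narrow well. I'll lower it.

Request:
{"name": "drive_tool", "arguments": {
  "motion": [1.5,0.7,8,0,0,0,-1,1.5,0.7,16,0,0,0,-1,1.5,0.7,24,0,0,0,-1,1.5,0.7,31,0,0,0,-1,1.5,0.7,37,0,0,0,-1,1.5,0.7,41,0,0,0,-1,1.5,0.7,44,0,0,0,-1,1.5,0.7,46,0,0,0,-1]
}}

```text
t: 20.45
position: [0.546, 0.2953, 0.2291]
ee_rot: [-3.139, 0.003, 1.721]
wrist_force: [0.8, -0.2, -0.1]
grip_width: 0.256
```

Request:
{"name": "drive_tool", "arguments": {
  "motion": [0,0,1,0,0,0,-1,0,0,2,0,0,0,-1,0,0,3,0,0,0,-1,0,0,3,0,0,0,-1]
}}

```text
t: 20.78
position: [0.5461, 0.2954, 0.2264]
ee_rot: [-3.14, 0.002, 1.722]
wrist_force: [0.8, -0.4, -0.4]
grip_width: 0.261
```

Request:
{"name": "drive_tool", "arguments": {
  "motion": [0,0,1,0,0,0,-1,0,0,2,0,0,0,-1,0,0,2,0,0,0,-1]
}}

```text
t: 21.03
position: [0.5462, 0.2955, 0.2261]
ee_rot: [-3.141, 0.002, 1.722]
wrist_force: [-3.4, -1.6, 9.8]
grip_width: 0.257
```

Request:
{"name": "drive_tool", "arguments": {
  "motion": [0,0,0,0,0,0,-0.3,0,0,0,0,0,0,0,0,0,0,0,0,0,0.2,0,0,0,0,0,0,0.2,0,0,-10,0,0,0,0.2,0,0,-35,0,0,0,0.2,0,0,-70,0,0,0,0.2,0,0,-110,0,0,0,0.2]
}}

```text
t: 21.7
position: [0.5454, 0.2954, 0.336]
ee_rot: [-3.137, 0.003, 1.722]
wrist_force: [1.2, -0.1, -0.0]
grip_width: 0.597
```

Request:
{"name": "drive_tool", "arguments": {
  "motion": [0,30,-20,0,0,0,0.2,-40,60,-40,0,0,0,0.2,-80,90,-40,0,0,0,0.2,-120,110,-40,0,0,0,0.2,-160,110,-40,0,0,0,0.2,-200,110,-40,0,0,0,0.2,-240,110,-40,0,0,0,0.2,-270,110,-40,0,0,0,0.2]
}}

```text
t: 22.37
position: [0.6945, 0.0469, 0.3767]
ee_rot: [-3.137, 0.003, 1.722]
wrist_force: [0.3, 0.7, 0.0]
grip_width: 0.604
```

```bash
python3 - <<'E'
from h import *
a=shot('side');b=shot('top')
f=lambda c,u,v,w,h,s:cv2.resize(c['frame'][v:v+h,u:u+w,::-1],None,fx=s,fy=s,interpolation=cv2.INTER_CUBIC)
cv2.imwrite('pics/z1.png',np.vstack([np.hstack([f(a,180,120,160,110,2.5),f(b,140,180,160,110,2.5)]),f(b,140,150,400,150,2)]))
print(arm.get_obs()['position'])
E
```

```text
[0.69517292 0.04213377 0.37660596]
```

View pics/z1.png

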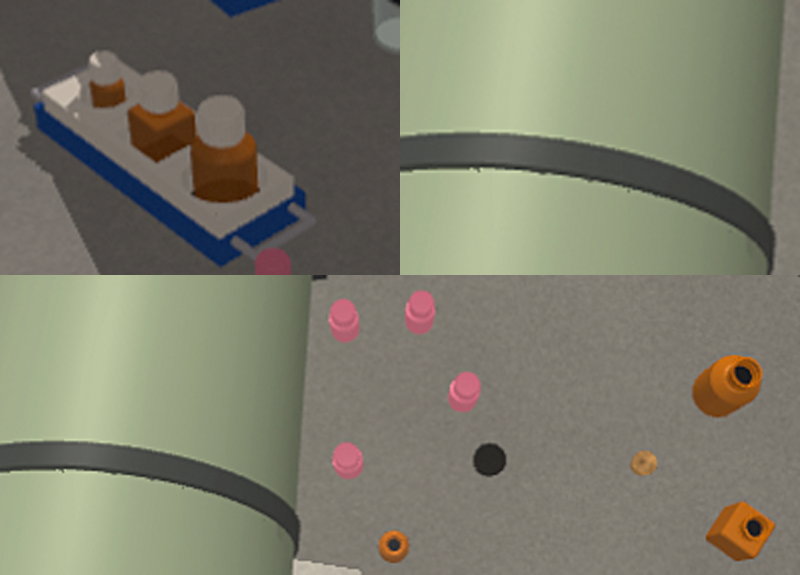

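All three bottles stand in their cells and the open ones haven't moved. I'll move the arm out of the top view for one last measurement.

Request:
{"name": "drive_tool", "arguments": {
  "motion": [-40,0,0,0,0,0,0.2,-80,0,0,0,0,0,0.2,-120,0,0,0,0,0,0.2,-160,0,0,0,0,0,0.2,-200,0,0,0,0,0,0.2,-230,0,0,0,0,0,0.2,-240,0,0,0,0,0,0.2,-240,0,0,0,0,0,0.2]
}}

```text
t: 23.13
position: [0.7291, -0.1982, 0.3777]
ee_rot: [-3.137, 0.006, 1.709]
wrist_force: [-0.6, 0.4, 0.7]
grip_width: 0.597
```

```bash
python3 - <<'E'
from h import *
b=shot('top');crop(b,130,190,290,275,5,'c3')
for n,p in(('L',(.5697,.1365,.106)),('S',(.5575,.2155,.09)),('M',(.5453,.2945,.074))):print(n,(pr(b,p)-[130,190]+.4)*5)
E
```

```text
L [569.63335684 137.4108513 ]
S [367.38008915 181.2897135 ]
M [174.25296588 223.4426439 ]
```

View pics/c3.png

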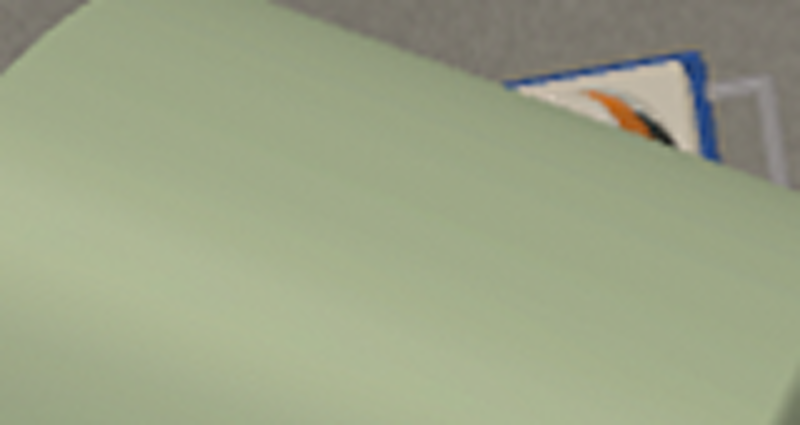

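```bash
python3 -c "
from cell import arm
o=arm.get_obs();print(o['wrist_force'],o['joint_vel'].round(3));print(arm.hand_in())"
```

```text
[ 0.02294189 -0.04913583  0.8617151 ] [ 0.045 -0.015 -0.027 -0.003  0.011  0.002]
the job is handed in; nothing more can be done
None
```

I placed the three capped amber bottles in the blue carrier: large in the wide round cell, square (turned about 20°) in the square cell, small in the narrow round cell. I handed in at about 23 s of the 93 s allowed; the hand-in gives no verdict.

- **Set-down:** I lowered each bottle slowly until the wrist force read about 8–10 N, then released. Contact came about 10 mm higher than where each was picked, which fits the well floors.
- **Upright and seated:** The last side view shows all three upright and sunk in their wells.
- **Centring:** The large bottle measured about 1.5 mm from the planned cell centre after placing. I judged the square and small bottles only by eye and from the arm's pose at release, about 1 mm off plan.
- **Open bottles:** All three stood where they began in the last clear top view. I checked this by eye, not by measurement.
- **Check that failed:** A final close top view, meant to measure all three, was blocked by the arm. At hand-in the gripper was clear of everything.

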